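# Take up the brake of a decorating wheel

## Task

Set the brake of the potter's decorating wheel: take the adjusting bar from its wooden block, reach down through the slot in the brake housing with it and work the star wheel, pushing its teeth along the slot away from the robot, tooth by tooth, until the pointer on the brake shoe stands in line with the fixed pointer, without going a tooth too far. Then put the bar back upright in the hole of its block, fully down. Move the brake shoe only through the star wheel, and leave the vase, the jar and the bowl where they are.

Things in the scene. Friction and masses are not known exactly. Their poses are not given: they have to be found in the camera images.
- slot (a point): Centre of the access slot at the upper face of the brake housing's 4 mm thick cover, 115 mm above the table. x runs along the slot, away from the robot (turned up to 0.3 rad); z up. The slot is 90 mm long (x) and 18 mm wide (y). Housing: fixed green steel box, 150 mm along x, 80 mm along y.
- axle (a point): Centre of the star wheel under the slot, 60 mm below the slot's centre; axle along the slot's y. 8 steel teeth, 8 mm thick, 26 mm wide, tips 50 mm from the axle; hub radius 18 mm. At rest one tooth stands straight up, its neighbours lean 45 deg; 28 mm below the slot's face the gaps beside it reach from 4 to 26 mm to -x and to +x of the centre.
- star (a joint): Turn of the star wheel, rad; grows as the upper teeth move to the slot's +x. A sprung detent rests every 0.785 rad (one tooth), clicking over by itself beyond half-way. 0 is the wanted setting (pointers in line); it starts 2 or 3 teeth short, at -1.57 or -2.36. The bar's tip, 28 mm down the slot, moved level from -15 to +20 mm in x, turns it one tooth (4 to 8 N) and can be lifted straight out.
- wheelhead: Fixed steel base plate, 200 x 420 mm, that carries the housing, the brake and the turntable (aluminium disc 200 mm across, top 70 mm above the table, centre 204 mm to +y of the origin). Origin on the table straight below the slot's centre, axes as the slot's.
- shoe: Brake shoe between housing and turntable: steel block 60 mm wide with a rubber face, on a rod out of the housing. It slides along the slot's y, 10 mm towards the turntable for each tooth. Top of the block 72 mm above the table; origin in the block, 55 mm above the table.
- shoe_pointer (a point): Free end of the steel pointer (5 mm square bar along x) on top of the brake shoe, 77 mm above the table.
- fixed_pointer (a point): Free end of the fixed pointer, the same bar on a post of the base plate; the setting is right when the shoe's pointer is end to end with it (same y in the slot's frame).
- bar_handle (a point): Centre of the handle of the adjusting bar: dark wood, 28 mm square, 70 mm long, upright at the start (z up, x and y square to the handle's faces). Below the handle is a round steel shank 10 mm thick and 80 mm long with a bevelled tip. Loose, 0.1 to 0.2 kg.
- bar_tip (a point): Tip of the bar's shank, 115 mm below the handle's centre.
- well (a point): Mouth of the hole in the bar's block, centre, 90 mm above the table. The block is fixed, wood, 90 x 80 mm, 90 mm high; the hole is round, 16 mm wide, bevelled at its mouth, and goes right through. The bar stands in it with the handle's lower end resting on the block's top.
- vase: Bystander: grey clay vase, 104 mm wide, 130 mm high, standing on the turntable (its top 200 mm above the table). Origin under its foot.
- jar: Bystander: blue glazed jar, 68 mm wide, 75 mm high. Origin under its foot.
- bowl: Bystander: terracotta bowl, 100 mm wide, 50 mm high. Origin under its foot.

How it is judged:
By the outcome, as a careful person would: the job done as asked, in the order asked, and still so for the second after the job is handed in, with the robot touching nothing.
It also fails if it takes over 51 s, if anything falls off the work surface, if the arm or the gripper's body presses on something with over 40 N, if the wrist force passes 120 N, or if a joint passes its speed limit or range.

## Robot

A 7-joint arm with a two-finger parallel gripper is mounted at the origin on the work surface. World frame = base frame: x ahead of the robot, y to its left, z up, the work surface at z = 0. Lengths are in m, angles in rad, forces in N, time in s.
With the tool pointing down it reaches from about 0.425 to 0.925 m from the base axis. Payload 6.8 kg.
Tool frame: the origin (TCP) lies at the very end of the fingers, on their centre line; the grasp point (between the pads) lies 19 mm behind it (hold_point_z is the distance from the TCP to the grasp point, in m); z points along the fingers, y is the line along which they close (so a half turn about z gives the same grasp; the last joint's range is limited). The gripper opens to 88 mm and grips with 3 to 60 N. Pads are 20 mm wide; open, the fingers measure 115 mm over their backs; the gripper's body (75 mm by 178 mm) begins 61 mm behind the grasp point.
Start: joints at [1.021, 0.477, 0.022, 1.555, -0.011, 1.109, -0.083], TCP at [0.289, -0.61, 0.223] pointing down, gripper open.
Joint ranges: [-2.96, 2.96], [-0.34, 2.1], [-1.41, 1.46], [0.24, 2.44], [-1.37, 4.51], [0.17, 1.92], [-2.96, 2.96]. Speed limits (rad/s): [2.39, 2.39, 3.14, 3.14, 3.14, 3.14, 3.14].

## Interface

Orientations are given as [roll, pitch, yaw] about the fixed x, y, z axes, in that order (R = Rz(yaw) Ry(pitch) Rx(roll)).
In Python, from bench import * gives the robot as it stands.
- The arm moves only by the tool drive_tool, never from a script. Its argument "deltas" is a list of rows, each a list of 6 numbers: the shift along the tool's x, y, z normalised to -1 to 1, where 1 is 15 cm, then the turn, a rotation vector about the tool's x, y, z normalised to -1 to 1, where 1 is pi/4 rad. In form: [[dx, dy, dz, wx, wy, wz], ...]. A call has 1 to 8 rows; each row shifts and turns the commanded pose from where the row before left it, along the tool's axes as they then stand; what a row does not reach is not made up. A row lasts 1/12 s, in which the tool goes at most 41.7 mm and 7.16 degrees, less where a joint would pass 70% of its speed; a pose out of reach is approached as far as the arm can. A call with a number of a shift or a turn outside -1 to 1 is refused whole. A call with a gripper value outside its range is refused whole. "grip" is the opening, from 0 (shut) to 1 (fully open), set as the call begins (left out, the last holds). The fingers move at their own pace and stop on an object; "grip_force" is the grip in N (left out, the last holds). Time passes only in rows, so rows that do not move let the fingers close. It gives the time, the measured TCP pose, the force, the opening and the grip force at its end, in the units of the state.
- get_state(): the state, without advancing time (a new reading comes with each control period).
- snapshot(name): name is "side" or "top"; returns the picture (400x640x3 uint8, red, green, blue); there is no depth.
- get_calibration(name): a dict with "K" (3x3 intrinsics, pixels), "extrinsics" (4x4, takes a point from camera to world coordinates). Camera axes: x right, y down, z forward; pixel columns grow to the right and rows downward; lengths in m; the calibration is good to about 2 mm. A picture is of the moment at which its call begins. get_calibration takes no time and is no camera call.
- sign_off(): hands the job in; it is judged then, once.
The state is a dict: "clock": time; "qpos": joint angles; "joint_velocities": joint speeds; "effort": joint torques, N m; "tcp_pos": TCP position; "ee_rot": TCP orientation; "force": force on the tool from outside, world axes, zero at the start; "torque": the same for the moment, N m; "opening": finger opening in m; "gripper_force": force on a finger pad.
Only numpy, scipy, OpenCV 4.12 (cv2) and the standard library are available. Lean on these libraries where they do the work, as an engineer would, in place of code of your own. Each camera call takes 0.05 s, during which the arm holds its last target. There are 200 camera calls.

## Working session

There is one attempt and no reset: what is moved stays moved. The work goes in short steps, Python scripts to look and compute and a tool call to move; the robot and the scene stay as the last step left them, time stands still between calls to the robot, and variables do not carry over. Pictures are saved under pics/ and viewed, at most 11 in all, crops included, and the job is handed in when it is done.

Besides the shell and the picture viewer there is one more tool, called after "Call:" by a JSON object that holds its "fn" and its "kwargs", one argument or row to a line. drive_tool: Moves the arm, as the interface text tells. Its arguments: {"type":"object","properties":{"deltas":{"type":"array","items":{"type":"array","items":{"type":"number","minimum":-1,"maximum":1}}},"grip":{"type":"number"},"grip_force":{"type":"number"}},"required":["deltas"]}

```bash
mkdir -p pics; ls
python3 - <<'E'
from bench import *
import cv2
for n in("side","top"):
    cv2.imwrite(f"pics/{n}0.png",snapshot(n)[:,:,::-1]); c=get_calibration(n); print(n,c["K"],c["extrinsics"])
print(get_state())
E
```

```text
pics
side [[480.53634655   0.         328.19917791]
 [  0.         480.53634655 206.49092975]
 [  0.           0.           1.        ]] [[ 0.99888993 -0.0029506   0.04701285  0.56190974]
 [-0.04186273 -0.5131857   0.85725606 -0.85157483]
 [ 0.0215969  -0.85827253 -0.51273955  0.62697892]
 [ 0.          0.          0.          1.        ]]
top [[448.6555427    0.         318.75151659]
 [  0.         448.6555427  201.8054298 ]
 [  0.           0.           1.        ]] [[-0.00682954 -0.99354005  0.11327636  0.48307441]
 [-0.99968996  0.00407115 -0.0245645   0.02532233]
 [ 0.02394465 -0.11340901 -0.99325981  1.22398404]
 [ 0.          0.          0.          1.        ]]
{'clock': 0.1, 'qpos': array([ 1.02088639,  0.47767851,  0.02232095,  1.55629269, -0.01149207,
        1.10928287, -0.08308653]), 'joint_velocities': array([-0.00030238, -0.00322432, -0.00090383, -0.0026921 ,  0.00147211,
       -0.00073248,  0.0003639 ]), 'effort': array([ 3.36380770e-03, -5.84103298e+01,  1.53973103e+00, -2.73317206e+01,
       -5.41859725e-02,  1.31254518e-02,  4.52390509e-05]), 'tcp_pos': array([ 0.28839893, -0.6097246 ,  0.22182991]), 'ee_rot': array([-3.14006276e+00,  1.06166539e-04,  4.41866945e-01]), 'force': array([ 0.55674894, -0.07286422,  0.21953065]), 'torque': array([ 0.03029538,  0.07646559, -0.01720283]), 'gripper_force': 0.0, 'opening': 0.08773754975680133}
```

View pics/side0.png

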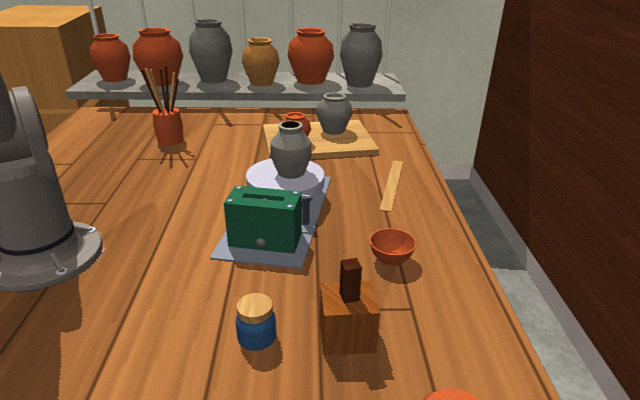

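View pics/top0.png

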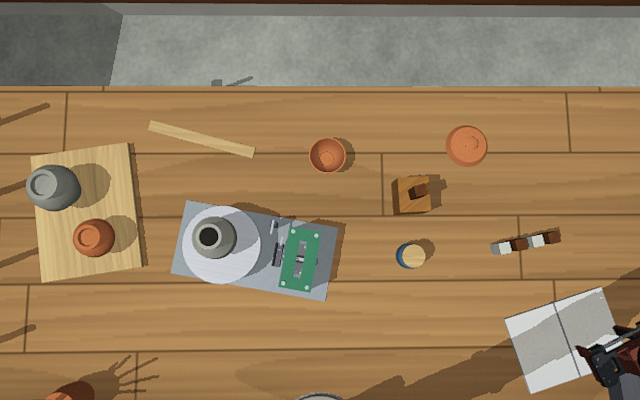

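The side view shows the housing at about (263,220) and the block with the bar at about (350,300). In the top view the slot is at about (300,258), the bar at about (418,190), the jar at (411,255) and the bowl at (328,155). I'll zoom in on the details.

Run:
```python
import cv2,numpy as np
t=cv2.imread("pics/top0.png");s=cv2.imread("pics/side0.png")
r=lambda im,x0,y0,w,h,f:cv2.resize(im[y0:y0+h,x0:x0+w],None,fx=f,fy=f,interpolation=cv2.INTER_CUBIC)
a=np.hstack([r(t,265,215,80,60*5//4,5)[:300],r(t,380,165,80,60,5)])
b=np.hstack([r(s,220,180,100,75,4),r(s,310,250,80,110,4)[:300,:400]])
b=np.hstack([b,np.zeros((300,800-b.shape[1],3),np.uint8)])
cv2.imwrite("pics/z0.png",np.vstack([a,b]))
```

```text
(no output)
```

View pics/z0.png

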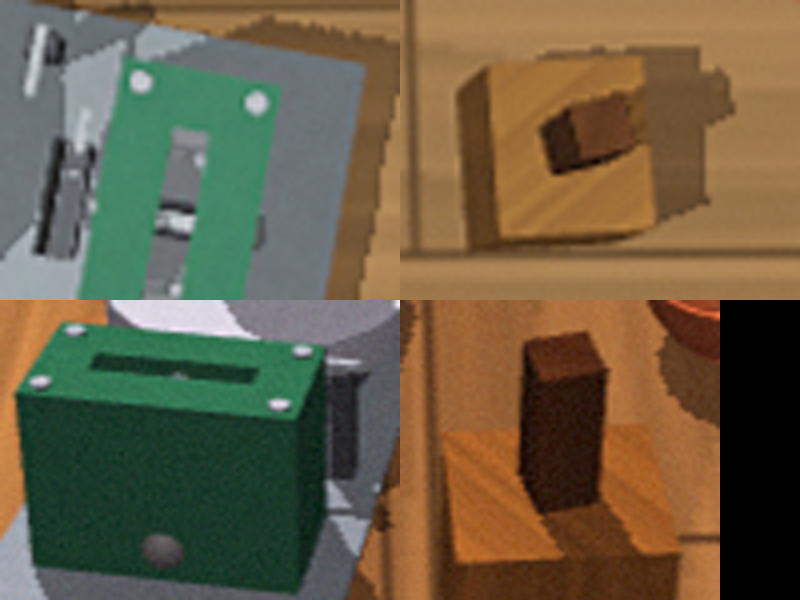

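The housing, slot and pointers show in the crop. In the full top image the shoe pointer's end is at about (281.6,236.6) and the fixed pointer's end at about (271.6,234). The handle's top is at about (421,191) in top and (350,264.5) in side.

```bash
cat > h.py <<'E'
from bench import *
import cv2,numpy as np
from scipy.spatial.transform import Rotation as R
def ray(n,px):
    c=get_calibration(n);E=np.array(c["extrinsics"]);K=np.array(c["K"])
    px=np.atleast_2d(px).astype(float)
    d=np.c_[px,np.ones(len(px))]@np.linalg.inv(K).T@E[:3,:3].T
    return E[:3,3],d
def onz(n,px,z):
    o,d=ray(n,px); return o+d*((z-o[2])/d[:,2])[:,None]
def proj(n,p):
    c=get_calibration(n);E=np.linalg.inv(np.array(c["extrinsics"]))
    q=np.atleast_2d(p)@E[:3,:3].T+E[:3,3];q=q@np.array(c["K"]).T;return q[:,:2]/q[:,2:]
E
python3 - <<'E'
from h import *
np.set_printoptions(precision=4,suppress=True)
t=cv2.imread("pics/top0.png");s=cv2.imread("pics/side0.png")
hsv=cv2.cvtColor(t,cv2.COLOR_BGR2HSV)
m=cv2.inRange(hsv,(65,80,60),(90,255,255));c=max(cv2.findContours(m,0,1)[0],key=cv2.contourArea)
P=onz("top",cv2.boxPoints(cv2.minAreaRect(c)),.115);print("housing top",P,P.mean(0))
for i in range(2): 
    d=P[i+1]-P[i];print(np.linalg.norm(d),np.arctan2(d[1],d[0]))
g=lambda pts,off,f,o:(np.array(pts,float)-off)/f+o
hs=onz("side",g([(522,347),(590,333),(606,370),(528,382)],(400,300),4,(310,250)),.16);print("handle side",hs,hs.mean(0))
ht=onz("top",g([(574,108),(628,93),(637,155),(583,165)],(400,0),5,(380,165)),.16);print("handle top",ht,ht.mean(0))
bt=onz("top",g([(490,68),(642,57),(653,225),(498,238)],(400,0),5,(380,165)),.09);print("block top",bt,bt.mean(0))
sl=onz("side",g([(95,353),(258,367),(252,383),(90,369)],(0,300),4,(220,180)),.115);print("slot side",sl,sl.mean(0))
st=onz("side",g([(75,330),(302,351),(280,405),(40,382)],(0,300),4,(220,180)),.115);print("screws side",st.mean(0))
print("pointers",onz("top",[(281.6,236.6),(271.6,234)],.077))
E
```

```text
housing top [[ 0.4037  0.0989  0.115 ]
 [ 0.5507  0.0718  0.115 ]
 [ 0.5357 -0.0069  0.115 ]
 [ 0.3889  0.0214  0.115 ]] [0.4697 0.0463 0.115 ]
0.14952011787745276 -0.18231273512146387
0.08014076134367644 -1.7593932752438977
handle side [[ 0.6171 -0.2422  0.16  ]
 [ 0.6451 -0.2334  0.16  ]
 [ 0.6491 -0.2574  0.16  ]
 [ 0.618  -0.2644  0.16  ]] [ 0.6324 -0.2493  0.16  ]
handle top [[ 0.6403 -0.2327  0.16  ]
 [ 0.6476 -0.2592  0.16  ]
 [ 0.6174 -0.2625  0.16  ]
 [ 0.6127 -0.2362  0.16  ]] [ 0.6295 -0.2476  0.16  ]
block top [[ 0.6716 -0.2069  0.09  ]
 [ 0.6771 -0.2858  0.09  ]
 [ 0.5902 -0.2884  0.09  ]
 [ 0.5839 -0.2087  0.09  ]] [ 0.6307 -0.2474  0.09  ]
slot side [[0.4285 0.0612 0.115 ]
 [0.5169 0.0456 0.115 ]
 [0.5143 0.0286 0.115 ]
 [0.4277 0.0438 0.115 ]] [0.4718 0.0448 0.115 ]
screws side [0.4719 0.0466 0.115 ]
pointers [[0.5251 0.0922 0.077 ]
 [0.5319 0.1176 0.077 ]]
```

Call:
{"fn": "drive_tool", "kwargs": {
  "deltas": [
    [0,0,0,0,0,0.14],
    [0,0,0,0,0,0.14],
    [0.197,-0.132,0,0,0,0],
    [0.197,-0.132,0,0,0,0],
    [0.197,-0.132,0,0,0,0],
    [0.197,-0.132,0,0,0,0],
    [0.197,-0.132,0,0,0,0],
    [0.197,-0.132,0,0,0,0]
  ],
  "grip": 1
}}

```text
clock: 0.77
tcp_pos: [0.4362, -0.4537, 0.2223]
ee_rot: [-3.141, 0.0, 0.222]
force: [0.2, -0.9, -0.7]
opening: 0.0881
gripper_force: 0.0
```

Call:
{"fn": "drive_tool", "kwargs": {
  "deltas": [
    [0.197,-0.132,0,0,0,0],
    [0.197,-0.132,0,0,0,0],
    [0.197,-0.132,0,0,0,0],
    [0.197,-0.132,0,0,0,0],
    [0.197,-0.132,0,0,0,0],
    [0.197,-0.132,0,0,0,0],
    [0.197,-0.132,0,0,0,0],
    [0.197,-0.132,0,0,0,0]
  ]
}}

```text
clock: 1.43
tcp_pos: [0.6319, -0.2473, 0.2222]
ee_rot: [-3.141, 0.001, 0.222]
force: [0.9, -0.3, -0.7]
opening: 0.088
gripper_force: 0.0
```

```bash
cat >> h.py <<'E'
np.set_printoptions(precision=4,suppress=True)
def plan(target,yaw):
    "total move to target (world) and down-pointing yaw: shift in tool axes as they stand after the turn; units of the tool"
    s=get_state();d=np.array(target)-s["tcp_pos"];Rc=R.from_euler("xyz",s["ee_rot"]);Rt=R.from_euler("xyz",[np.pi,0,yaw])
    print("turn first (tool now)",(Rc.inv()*Rt).as_rotvec()/(np.pi/4),"then shift",Rt.inv().apply(d)/.15,"| clock",s["clock"],"pos",s["tcp_pos"],"rot",s["ee_rot"],"F",s["force"],"op",s["opening"])
E
python3 -c "
from h import *
plan([.631,-.2485,.106],.22)"
```

```text
turn first (tool now) [-0.0005  0.001   0.0023] then shift [-0.0073  0.0068  0.7749] | clock 1.4333 pos [ 0.6319 -0.2473  0.2222] rot [-3.1412  0.0008  0.2218] F [ 0.8713 -0.2509 -0.6517] op 0.0879998549447125
```

Call:
{"fn": "drive_tool", "kwargs": {
  "deltas": [
    [-0.007,0.007,0.155,0,0,0],
    [0,0,0.155,0,0,0],
    [0,0,0.155,0,0,0],
    [0,0,0.155,0,0,0],
    [0,0,0.155,0,0,0],
    [0,0,0,0,0,0]
  ]
}}

```text
clock: 1.93
tcp_pos: [0.6268, -0.2488, 0.1009]
ee_rot: [-3.137, 0.008, 0.222]
force: [-0.1, 0.2, -1.0]
opening: 0.088
gripper_force: 0.0
```

Call:
{"fn": "drive_tool", "kwargs": {
  "deltas": [
    [0,0,0,0,0,0],
    [0,0,0,0,0,0],
    [0,0,0,0,0,0],
    [0,0,0,0,0,0],
    [0,0,0,0,0,0],
    [0,0,0,0,0,0],
    [0,0,0,0,0,0]
  ],
  "grip": 0,
  "grip_force": 20
}}

```text
clock: 2.52
tcp_pos: [0.6306, -0.2501, 0.107]
ee_rot: [3.141, -0.001, 0.222]
force: [-0.3, 0.5, -0.1]
opening: 0.0448
gripper_force: 0.0
```

```bash
python3 -c "
from h import *
s=snapshot('side');t=snapshot('top')
r=lambda im,x0,y0,w,h,f:cv2.resize(im[y0:y0+h,x0:x0+w],None,fx=f,fy=f,interpolation=cv2.INTER_CUBIC)
cv2.imwrite('pics/g1.png',np.hstack([r(s,300,210,100,150,4),r(t,370,130,100,150,4)])[:,:,::-1])
plan([.631,-.2485,.106],.22)"
```

```text
turn first (tool now) [ 0.0002 -0.0003  0.0023] then shift [ 0.006  -0.0093  0.0043] | clock 2.6167 pos [ 0.6304 -0.2501  0.1066] rot [ 3.1415 -0.0002  0.2218] F [-0.7714 -0.0751 -0.9706] op 0.0365859641464918
```

View pics/g1.png

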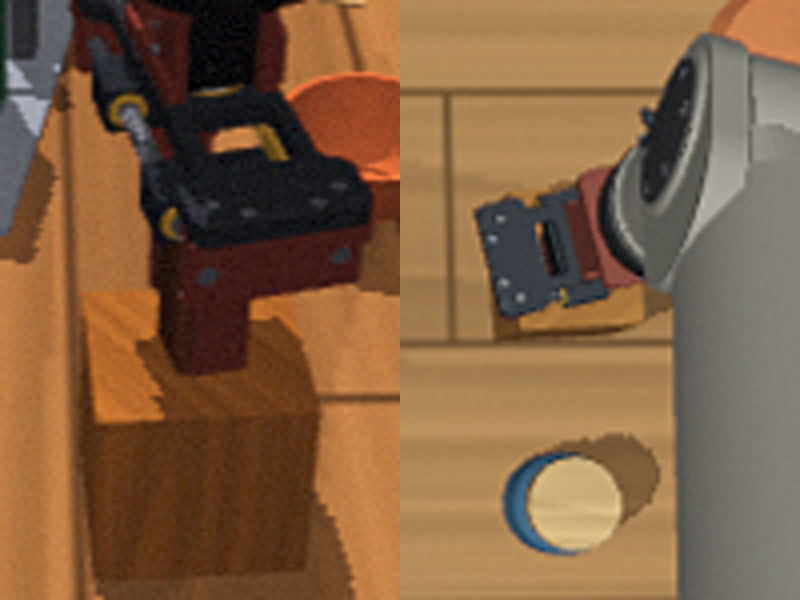

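The gripper's fingers stand either side of the handle above the block and are still closing (opening 37 mm). I'll finish the grip.

Call:
{"fn": "drive_tool", "kwargs": {
  "deltas": [
    [0,0,0,0,0,0],
    [0,0,0,0,0,0],
    [0,0,0,0,0,0],
    [0,0,0,0,0,0]
  ],
  "grip": 0,
  "grip_force": 20
}}

```text
clock: 2.95
tcp_pos: [0.6304, -0.2496, 0.1064]
ee_rot: [-3.141, 0.0, 0.222]
force: [0.3, 1.8, 1.0]
opening: 0.0278
gripper_force: 20.0
```

Call:
{"fn": "drive_tool", "kwargs": {
  "deltas": [
    [0,0,0,0,0,0],
    [0,0,0,0,0,0]
  ],
  "grip_force": 50
}}

```text
clock: 3.12
tcp_pos: [0.6304, -0.2497, 0.1065]
ee_rot: [-3.141, -0.0, 0.222]
force: [-0.3, 1.2, 1.4]
opening: 0.028
gripper_force: 50.0
```

```bash
python3 -c "
from h import *
plan([.631,-.2485,.106],.22)"
```

```text
turn first (tool now) [-0.0003 -0.0001  0.0026] then shift [ 0.0055 -0.0073  0.0031] | clock 3.1167 pos [ 0.6304 -0.2497  0.1065] rot [-3.1413 -0.0001  0.2221] F [-0.3177  1.2242  1.372 ] op 0.028034078872784505
```

Call:
{"fn": "drive_tool", "kwargs": {
  "deltas": [
    [0,0,-0.1,0,0,0],
    [0,0,-0.15,0,0,0],
    [0,0,-0.15,0,0,-0.08],
    [0,0,-0.15,0,0,-0.14],
    [0,0,-0.15,0,0,-0.14],
    [0,0,-0.15,0,0,-0.14],
    [0,0,-0.08,0,0,-0.14],
    [0,0,0,0,0,-0.14]
  ]
}}

```text
clock: 3.78
tcp_pos: [0.6319, -0.2512, 0.2494]
ee_rot: [3.136, -0.002, 0.839]
force: [-0.4, -0.5, -1.4]
opening: 0.0279
gripper_force: 50.0
```

Call:
{"fn": "drive_tool", "kwargs": {
  "deltas": [
    [0,0,0,0,0,-0.14],
    [0,0,0,0,0,-0.14],
    [0,0,0,0,0,-0.14],
    [0,0,0,0,0,-0.14],
    [0,0,0,0,0,-0.14],
    [0,0,0,0,0,0]
  ]
}}

```text
clock: 4.28
tcp_pos: [0.6299, -0.2507, 0.2453]
ee_rot: [-3.141, 0.0, 1.387]
force: [1.0, -0.1, -0.9]
opening: 0.0279
gripper_force: 50.0
```

```bash
python3 -c "
from h import *
plan([.4558,.0486,.245],1.384)
s=snapshot('top')[:,:,::-1];cv2.imwrite('pics/t2.png',s)
# shoe / pointers, now unobstructed?
cv2.imwrite('pics/z2.png',cv2.resize(s[205:285,240:350],None,fx=7,fy=7,interpolation=cv2.INTER_CUBIC))"
```

```text
turn first (tool now) [-0.001   0.0004  0.0044] then shift [ 1.7449 -1.5112  0.0019] | clock 4.2833 pos [ 0.6299 -0.2507  0.2453] rot [-3.1408  0.0003  1.3874] F [ 0.9901 -0.0517 -0.9383] op 0.02789420143774572
```

View pics/z2.png

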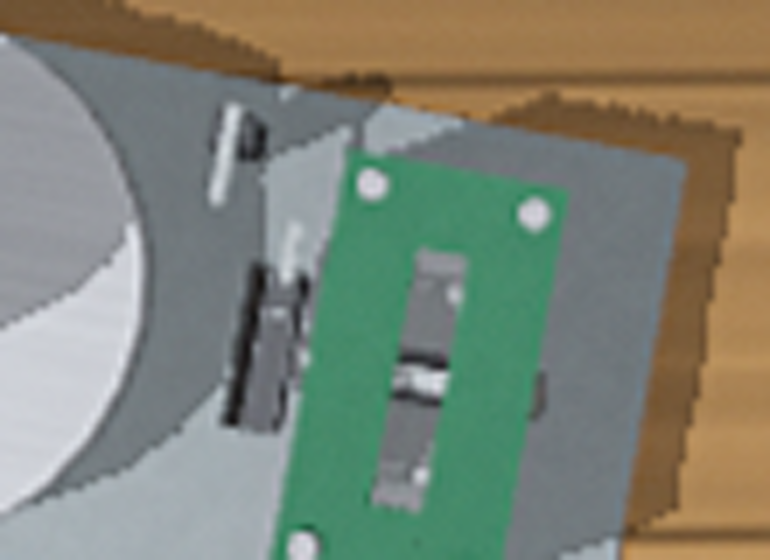

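The fixed pointer's near end is at about (218,203) and the shoe pointer's end at about (295,228) in the 7x crop. That is about 11 px, or 29 mm, so it starts 3 teeth short. The slot's centre is at about (420,380) in the crop. I'll move above the slot.

Call:
{"fn": "drive_tool", "kwargs": {
  "deltas": [
    [0.1745,-0.151,0,0,0,0],
    [0.1745,-0.151,0,0,0,0],
    [0.1745,-0.151,0,0,0,0],
    [0.1745,-0.151,0,0,0,0],
    [0.1745,-0.151,0,0,0,0],
    [0.1745,-0.151,0,0,0,0],
    [0.1745,-0.151,0,0,0,0],
    [0.1745,-0.151,0,0,0,0]
  ]
}}

```text
clock: 5.0
tcp_pos: [0.4901, -0.0096, 0.2459]
ee_rot: [3.141, 0.0, 1.38]
force: [0.0, 0.4, -0.6]
opening: 0.0275
gripper_force: 50.0
```

Call:
{"fn": "drive_tool", "kwargs": {
  "deltas": [
    [0.1745,-0.151,0,0,0,0],
    [0.1745,-0.151,0,0,0,0.004],
    [0,0,0.1,0,0,0],
    [0,0,0,0,0,0],
    [0,0,0,0,0,0]
  ]
}}

```text
clock: 5.42
tcp_pos: [0.4561, 0.0486, 0.2307]
ee_rot: [-3.141, 0.001, 1.379]
force: [0.0, 0.7, -1.5]
opening: 0.0279
gripper_force: 50.0
```

```bash
python3 -c "
from h import *
q=np.array([(418,250),(468,258),(424,512),(371,502)])/7+(240,205)
P=onz('top',q,.115);print(P,P.mean(0));e=(P[0]+P[1]-P[2]-P[3]);print('yaw',np.arctan2(e[1],e[0]))
plan([.4558,.0486,.23],1.384)
s=snapshot('side')[:,:,::-1]
cv2.imwrite('pics/z3.png',cv2.resize(s[120:220,215:345],None,fx=6,fy=6,interpolation=cv2.INTER_CUBIC))
p=get_state()['tcp_pos'];print('tip proj side',proj('side',p-[0,0,.0965]))"
```

```text
[[0.5133 0.0454 0.115 ]
 [0.5104 0.0279 0.115 ]
 [0.4224 0.0435 0.115 ]
 [0.4259 0.062  0.115 ]] [0.468  0.0447 0.115 ]
yaw -0.1814879467619988
turn first (tool now) [-0.001   0.001  -0.0068] then shift [-0.0002 -0.002   0.0047] | clock 5.4167 pos [0.4561 0.0486 0.2307] rot [-3.1408  0.0008  1.3787] F [ 0.0384  0.7469 -1.5414] op 0.02793183070022713
tip proj side [[255.8681 188.1855]]
```

View pics/z3.png

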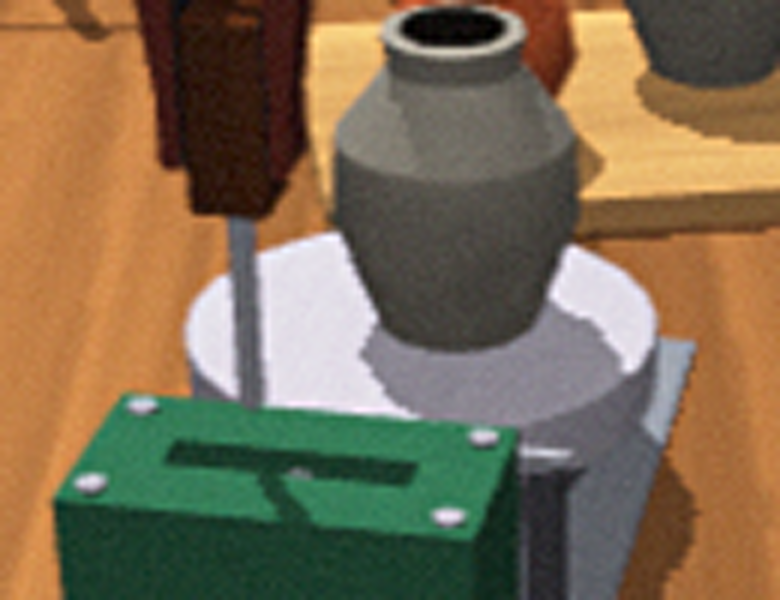

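The tip is at about (257.2,188.0) in the side view, against (255.9,188.2) predicted. The slot reads a similar +2 mm in x in that camera, so the two agree. I'll lower to just above the slot and check.

Call:
{"fn": "drive_tool", "kwargs": {
  "deltas": [
    [-0.004,0,0.06,0,0,0],
    [0,0,0.05,0,0,0],
    [0,0,0,0,0,0],
    [0,0,0,0,0,0]
  ]
}}

```text
clock: 5.8
tcp_pos: [0.456, 0.048, 0.2137]
ee_rot: [-3.14, 0.0, 1.38]
force: [-0.0, -0.2, -0.3]
opening: 0.0278
gripper_force: 50.0
```

```bash
python3 -c "
from h import *
plan([.4558,.0486,.23],1.384)
s=snapshot('side')[:,:,::-1]
cv2.imwrite('pics/z4.png',cv2.resize(s[165:215,220:310],None,fx=8,fy=8,interpolation=cv2.INTER_CUBIC))
p=get_state()['tcp_pos'];print('tip proj side',proj('side',p-[0,0,.0965]), (proj('side',p-[0,0,.0965])-[220,165])*8)"
```

```text
turn first (tool now) [-0.002   0.0004 -0.0053] then shift [ 0.0035 -0.0017 -0.1087] | clock 5.8 pos [0.456  0.048  0.2137] rot [-3.14    0.0003  1.3799] F [-0.0291 -0.1554 -0.3167] op 0.027836514681100637
tip proj side [[256.0771 195.1425]] [[288.617  241.1399]]
```

View pics/z4.png

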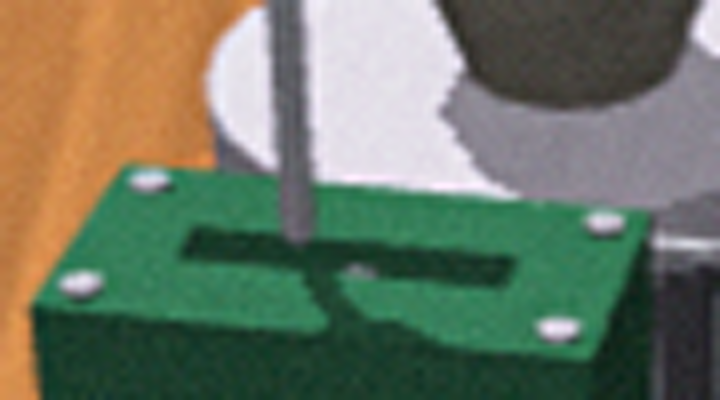

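The tip sits at (298,243) in the crop, over the slot and about 2 mm to the far side of its midline. In x it is about -14.5 mm from the slot's centre. I'll correct and go down.

Call:
{"fn": "drive_tool", "kwargs": {
  "deltas": [
    [-0.012,0,0,0,0,0],
    [0,0,0.04,0,0,0],
    [0,0,0.04,0,0,0],
    [0,0,0,0,0,0]
  ]
}}

```text
clock: 6.18
tcp_pos: [0.4551, 0.0466, 0.2012]
ee_rot: [-3.14, 0.001, 1.381]
force: [-1.0, 0.1, -1.4]
opening: 0.0278
gripper_force: 50.0
```

Call:
{"fn": "drive_tool", "kwargs": {
  "deltas": [
    [0,0,0.06,0,0,0],
    [0,0,0.06,0,0,0],
    [0,0,0,0,0,0],
    [0,0,0,0,0,0]
  ]
}}

```text
clock: 6.52
tcp_pos: [0.4553, 0.0468, 0.1836]
ee_rot: [-3.14, 0.0, 1.381]
force: [0.1, -0.8, -1.4]
opening: 0.028
gripper_force: 50.0
```

```bash
python3 -c "
from h import *
plan([.456,.048,.1835],1.3835)"
```

```text
turn first (tool now) [-0.0022  0.0005 -0.0027] then shift [0.0086 0.0032 0.0006] | clock 6.5167 pos [0.4553 0.0468 0.1836] rot [-3.1398  0.0004  1.3814] F [ 0.0921 -0.7657 -1.374 ] op 0.027978471753491163
```

Call:
{"fn": "drive_tool", "kwargs": {
  "deltas": [
    [0,0.033,0,0,0,0],
    [0,0.033,0,0,0,0],
    [0,0.033,0,0,0,0],
    [0,0.033,0,0,0,0],
    [0,0.033,0,0,0,0],
    [0,0.033,0,0,0,0],
    [0,0.033,0,0,0,0],
    [0,0,0,0,0,0]
  ]
}}

```text
clock: 7.18
tcp_pos: [0.4918, 0.04, 0.1849]
ee_rot: [3.139, -0.001, 1.38]
force: [0.5, 0.5, -1.6]
opening: 0.0276
gripper_force: 50.0
```

```bash
python3 -c "
from h import *
plan([.4896,.0403,.1835],1.3835)
s=snapshot('top')[:,:,::-1];s2=snapshot('side')[:,:,::-1]
r=lambda im,x0,y0,w,h,f:cv2.resize(im[y0:y0+h,x0:x0+w],None,fx=f,fy=f,interpolation=cv2.INTER_CUBIC)
cv2.imwrite('pics/z5.png',np.vstack([r(s,240,210,100,50,6),r(s2,240,170,100,50,6)]))"
```

```text
turn first (tool now) [ 0.0027 -0.001  -0.0041] then shift [-0.0009 -0.0151  0.0091] | clock 7.1833 pos [0.4918 0.04   0.1849] rot [ 3.1394 -0.0008  1.3803] F [ 0.4742  0.4561 -1.6018] op 0.02762562738020494
```

View pics/z5.png

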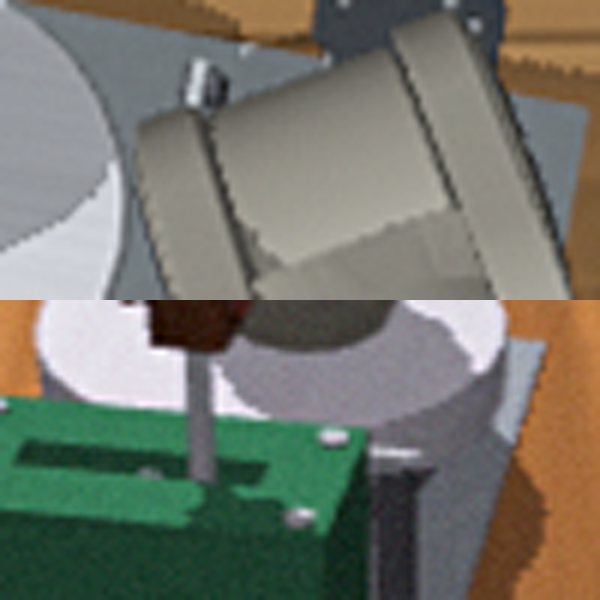

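The side crop shows the bar at the +x part of the slot, with the top view hidden by the arm. I'll compare the shoe's rows in the side view with the first picture.

```bash
python3 -c "
from h import *
a=cv2.cvtColor(cv2.imread('pics/side0.png'),6).astype(int);b=cv2.cvtColor(snapshot('side'),7).astype(int)
print('x 303..308 cols, rows 188..204')
for y in range(184,206): print(y,a[y,300:312:2],b[y,300:312:2])
print(proj('side',[[.5251,.0922,.077],[.5319,.1176,.077],[.5251+.0019,.0922+.0098,.077]]))
np.save('b.npy',b)
"
```

```text
x 303..308 cols, rows 188..204
184 [133 133 127 125 131 133] [136 142 140 140 140 137]
185 [129 129 127 130 129 134] [138 137 139 137 138 138]
186 [131 129 127 130 136 137] [137 136 135 136 140 135]
187 [129 129 135 132 129 133] [140 140 139 143 139 134]
188 [132 137 132 134 129 100] [141 136 134 136 135 108]
189 [135 136 135 124 101  97] [141 140 142 133 101 103]
190 [134 133 105  99 102  96] [145 141 112 109 105 106]
191 [100 105  97  97 104  96] [109 111 105 101 106 103]
192 [ 84  98 108  97  98  97] [ 83 105 112 101 102 101]
193 [ 80 107 101  95  92  99] [ 90 112 105 100  99  94]
194 [ 72 148 130 112 104  94] [ 75 160 134 116 108 101]
195 [ 48 178 183 204 180 118] [ 54 185 195 213 190 128]
196 [ 40 107 106 117 131  94] [ 40 106 106 123 131 100]
197 [31 95 82 97 95 95] [ 37 105  85 105 105 101]
198 [35 95 78 74 48 55] [ 38 102  89  78  51  54]
199 [29 59 44 50 28 42] [34 66 46 48 34 47]
200 [34 64 40 43 28 54] [35 67 42 41 35 54]
201 [36 44 29 37 30 77] [32 48 39 41 35 81]
202 [28 46 40 42 36 88] [37 45 42 45 42 97]
203 [32 47 38 40 32 92] [37 44 40 45 38 98]
204 [25 39 40 44 33 91] [32 46 49 42 36 99]
205 [32 45 41 41 31 92] [31 48 41 45 44 99]
[[289.3108 201.1129]
 [292.5609 195.5753]
 [290.2627 198.9507]]
```

The bright bar at row 195 is the fixed pointer, and the housing hides the shoe from the side camera. I'll lift out, step aside and look from the top.

Call:
{"fn": "drive_tool", "kwargs": {
  "deltas": [
    [0,0,-0.07,0,0,0],
    [0,0,-0.09,0,0,0],
    [0,0,-0.12,0,0,0],
    [-0.1,0,-0.05,0,0,0],
    [-0.24,0,0,0,0,0],
    [-0.24,0,0,0,0,0],
    [-0.24,0,0,0,0,0],
    [-0.24,0,0,0,0,0]
  ]
}}

```text
clock: 8.0
tcp_pos: [0.4595, -0.1172, 0.2351]
ee_rot: [3.14, 0.0, 1.382]
force: [1.2, 0.7, -1.7]
opening: 0.028
gripper_force: 50.0
```

Call:
{"fn": "drive_tool", "kwargs": {
  "deltas": [
    [-0.24,0,0,0,0,0],
    [0,0,0,0,0,0]
  ]
}}

```text
clock: 8.17
tcp_pos: [0.4511, -0.1587, 0.2347]
ee_rot: [3.141, 0.003, 1.371]
force: [0.4, 0.5, -0.7]
opening: 0.0282
gripper_force: 50.0
```

```bash
python3 -c "
from h import *
plan([.4553,.0468,.216],1.3835)
s=snapshot('top')[:,:,::-1]
r=lambda im:cv2.resize(im[210:265,262:312],None,fx=8,fy=8,interpolation=cv2.INTER_CUBIC)
cv2.imwrite('pics/z6.png',np.hstack([r(cv2.imread('pics/top0.png')),r(s)]))"
```

```text
turn first (tool now) [ 0.0005  0.0041 -0.0154] then shift [ 1.3511 -0.2273  0.1243] | clock 8.1667 pos [ 0.4511 -0.1587  0.2347] rot [3.1412 0.0032 1.3714] F [ 0.3549  0.5403 -0.7274] op 0.028167042548891935
```

View pics/z6.png

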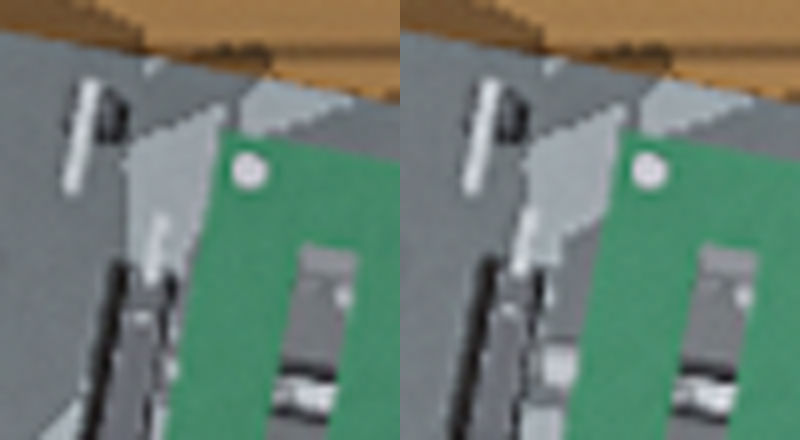

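The right crop shows the shoe pointer's end moved from x=160 to 128 (4 px, about 10 mm), so exactly one tooth went. About 59 crop px remain, which is 2 teeth. I'll go back for the second tooth.

Call:
{"fn": "drive_tool", "kwargs": {
  "deltas": [
    [0.225,-0.038,0,0,0,0],
    [0.225,-0.038,0,0,0,0],
    [0.225,-0.038,0,0,0,0],
    [0.225,-0.038,0,0,0,0],
    [0.225,-0.038,0,0,0,0],
    [0.225,-0.038,0,0,0,0],
    [0,0,0,0,0,0],
    [0,0,0,0,0,0]
  ]
}}

```text
clock: 8.88
tcp_pos: [0.4575, 0.0575, 0.2347]
ee_rot: [3.141, -0.001, 1.388]
force: [-0.5, -0.7, -1.5]
opening: 0.0278
gripper_force: 50.0
```

```bash
python3 -c "
from h import *
plan([.4553,.0468,.1836],1.3815)"
```

```text
turn first (tool now) [ 0.001  -0.0011  0.0077] then shift [-0.0726 -0.0009  0.3404] | clock 8.8833 pos [0.4575 0.0575 0.2347] rot [ 3.1408 -0.0009  1.3876] F [-0.4855 -0.6798 -1.521 ] op 0.027844910559482468
```

Call:
{"fn": "drive_tool", "kwargs": {
  "deltas": [
    [-0.073,0,0.08,0,0,0],
    [0,0,0,0,0,0],
    [0,0,0,0,0,0]
  ]
}}

```text
clock: 9.13
tcp_pos: [0.4551, 0.0423, 0.2218]
ee_rot: [-3.14, 0.001, 1.379]
force: [0.1, -0.8, -1.6]
opening: 0.0277
gripper_force: 50.0
```

```bash
python3 -c "
from h import *
plan([.4553,.0468,.1836],1.3815)"
```

```text
turn first (tool now) [-0.0015  0.001  -0.0033] then shift [ 0.0295 -0.0046  0.2544] | clock 9.1333 pos [0.4551 0.0423 0.2218] rot [-3.1404  0.0008  1.3789] F [ 0.0793 -0.8144 -1.6137] op 0.02771838723473249
```

Call:
{"fn": "drive_tool", "kwargs": {
  "deltas": [
    [0.02,-0.004,0,0,0,0],
    [0,0,0,0,0,0],
    [0,0,0,0,0,0],
    [0,0,0,0,0,0]
  ]
}}

```text
clock: 9.47
tcp_pos: [0.4559, 0.0467, 0.2222]
ee_rot: [3.141, -0.0, 1.381]
force: [0.7, -0.1, -1.4]
opening: 0.028
gripper_force: 50.0
```

```bash
python3 -c "
from h import *
plan([.4553,.0468,.1836],1.3815)"
```

```text
turn first (tool now) [ 0.0007 -0.0003 -0.0002] then shift [ 0.0002 -0.0041  0.2576] | clock 9.4667 pos [0.4559 0.0467 0.2222] rot [ 3.1411 -0.0002  1.3814] F [ 0.6792 -0.1058 -1.3973] op 0.027989156549499572
```

Settled on target. I'll go down, push one tooth, lift out and step aside, gently this time.

Call:
{"fn": "drive_tool", "kwargs": {
  "deltas": [
    [0,-0.003,0.06,0,0,0],
    [0,0,0.06,0,0,0],
    [0,0,0.07,0,0,0],
    [0,0,0.067,0,0,0],
    [0,0,0,0,0,0],
    [0,0,0,0,0,0],
    [0,0,0,0,0,0]
  ]
}}

```text
clock: 10.05
tcp_pos: [0.4553, 0.0466, 0.1833]
ee_rot: [-3.141, -0.0, 1.381]
force: [-0.4, -0.3, -2.1]
opening: 0.0277
gripper_force: 50.0
```

Call:
{"fn": "drive_tool", "kwargs": {
  "deltas": [
    [0,0.033,0,0,0,0],
    [0,0.033,0,0,0,0],
    [0,0.033,0,0,0,0],
    [0,0.033,0,0,0,0],
    [0,0.033,0,0,0,0],
    [0,0.033,0,0,0,0],
    [0,0.033,0,0,0,0],
    [0,0,0,0,0,0]
  ]
}}

```text
clock: 10.72
tcp_pos: [0.4912, 0.0396, 0.1838]
ee_rot: [3.139, -0.001, 1.38]
force: [-0.2, -0.1, -1.5]
opening: 0.0284
gripper_force: 50.0
```

Call:
{"fn": "drive_tool", "kwargs": {
  "deltas": [
    [0,0,-0.07,0,0,0],
    [0,0,-0.09,0,0,0],
    [0,0,-0.1,0,0,0],
    [-0.05,-0.058,0,0,0,0],
    [-0.24,-0.058,0,0,0,0],
    [-0.24,-0.058,0,0,0,0],
    [-0.24,-0.059,0,0,0,0],
    [-0.24,0,0,0,0,0]
  ]
}}

```text
clock: 11.38
tcp_pos: [0.4233, -0.1034, 0.2222]
ee_rot: [-3.141, 0.001, 1.382]
force: [1.1, -0.0, -1.5]
opening: 0.0281
gripper_force: 50.0
```

Call:
{"fn": "drive_tool", "kwargs": {
  "deltas": [
    [-0.24,0,0,0,0,0],
    [-0.05,0,0,0,0,0],
    [0,0,0,0,0,0],
    [0,0,0,0,0,0],
    [0,0,0,0,0,0]
  ]
}}

```text
clock: 11.8
tcp_pos: [0.4183, -0.1434, 0.2223]
ee_rot: [3.142, -0.0, 1.383]
force: [0.8, 0.2, -1.0]
opening: 0.0282
gripper_force: 50.0
```

```bash
cat >> h.py <<'E'
def gap(im):
    "distance (mm, slot y) of the shoe's pointer from the fixed pointer; im is BGR top view"
    o=np.array([.470,.0455,.077]);th=-.185
    ux=np.array([np.cos(th),np.sin(th),0]);uy=np.array([-np.sin(th),np.cos(th),0])
    g=cv2.GaussianBlur(cv2.cvtColor(im,cv2.COLOR_BGR2GRAY),(3,3),.6).astype(np.float32)
    ys=np.arange(40,90,.5)
    for nm,xs in (("shoe",np.arange(.040,.050,.001)),("fixed",np.arange(.054,.070,.001))):
        pts=[[o+ux*x+uy*y*1e-3 for y in ys] for x in xs]
        q=proj("top",np.reshape(pts,(-1,3))).reshape(len(xs),len(ys),2).astype(np.float32)
        v=cv2.remap(g,q[...,0],q[...,1],1).mean(0); print(nm,[(y,int(a)) for y,a in zip(ys[::4],v[::4])], "peak",ys[v.argmax()])
E
python3 -c "
from h import *
gap(cv2.imread('pics/top0.png'))
im=snapshot('top')[:,:,::-1].copy();cv2.imwrite('pics/t7.png',im);gap(im)
plan([.4553,.0468,.222],1.3815)"
```

```text
shoe [(np.float64(40.0), 116), (np.float64(42.0), 130), (np.float64(44.0), 147), (np.float64(46.0), 158), (np.float64(48.0), 160), (np.float64(50.0), 160), (np.float64(52.0), 165), (np.float64(54.0), 172), (np.float64(56.0), 174), (np.float64(58.0), 170), (np.float64(60.0), 162), (np.float64(62.0), 160), (np.float64(64.0), 153), (np.float64(66.0), 137), (np.float64(68.0), 116), (np.float64(70.0), 111), (np.float64(72.0), 111), (np.float64(74.0), 113), (np.float64(76.0), 113), (np.float64(78.0), 113), (np.float64(80.0), 114), (np.float64(82.0), 118), (np.float64(84.0), 126), (np.float64(86.0), 128), (np.float64(88.0), 122)] peak 55.5
fixed [(np.float64(40.0), 117), (np.float64(42.0), 133), (np.float64(44.0), 151), (np.float64(46.0), 157), (np.float64(48.0), 158), (np.float64(50.0), 157), (np.float64(52.0), 158), (np.float64(54.0), 158), (np.float64(56.0), 158), (np.float64(58.0), 158), (np.float64(60.0), 159), (np.float64(62.0), 159), (np.float64(64.0), 157), (np.float64(66.0), 153), (np.float64(68.0), 142), (np.float64(70.0), 122), (np.float64(72.0), 103), (np.float64(74.0), 94), (np
[... 966 characters left out ...]
0.0), 163), (np.float64(52.0), 163), (np.float64(54.0), 163), (np.float64(56.0), 163), (np.float64(58.0), 164), (np.float64(60.0), 164), (np.float64(62.0), 164), (np.float64(64.0), 162), (np.float64(66.0), 158), (np.float64(68.0), 146), (np.float64(70.0), 126), (np.float64(72.0), 108), (np.float64(74.0), 98), (np.float64(76.0), 96), (np.float64(78.0), 98), (np.float64(80.0), 105), (np.float64(82.0), 135), (np.float64(84.0), 171), (np.float64(86.0), 185), (np.float64(88.0), 163)] peak 85.5
turn first (tool now) [ 0.     -0.0006  0.003 ] then shift [1.2905 0.0033 0.0023] | clock 11.85 pos [ 0.4184 -0.1432  0.2223] rot [ 3.1416 -0.0004  1.3838] F [-0.2333  0.7015 -1.2542] op 0.02812376451445348
```

The pointer readings are clean: shoe 75.5 and fixed 85.5, so exactly one tooth is left.

Call:
{"fn": "drive_tool", "kwargs": {
  "deltas": [
    [0.215,0,0,0,0,0],
    [0.215,0,0,0,0,0],
    [0.215,0,0,0,0,0],
    [0.215,0,0,0,0,0],
    [0.215,0,0,0,0,0],
    [0.165,0.003,0,0,0,0],
    [0.05,0,0,0,0,0.003],
    [0,0,0,0,0,0]
  ]
}}

```text
clock: 12.52
tcp_pos: [0.4551, 0.0485, 0.2224]
ee_rot: [-3.142, -0.001, 1.385]
force: [-0.8, -1.5, -0.6]
opening: 0.0279
gripper_force: 50.0
```

Call:
{"fn": "drive_tool", "kwargs": {
  "deltas": [
    [0,0,0,0,0,0],
    [0,0,0,0,0,0],
    [0,0,0,0,0,0]
  ]
}}

```text
clock: 12.77
tcp_pos: [0.4548, 0.0435, 0.2222]
ee_rot: [-3.141, 0.001, 1.377]
force: [-0.1, 0.3, -1.0]
opening: 0.028
gripper_force: 50.0
```

```bash
python3 -c "
from h import *
plan([.4553,.0468,.1836],1.3815)"
```

```text
turn first (tool now) [-0.0004  0.001  -0.0063] then shift [ 0.0223 -0.001   0.2574] | clock 12.7667 pos [0.4548 0.0435 0.2222] rot [-3.1413  0.0008  1.3766] F [-0.0742  0.3145 -1.0496] op 0.027979126777519195
```

Call:
{"fn": "drive_tool", "kwargs": {
  "deltas": [
    [0,0,0,0,0,0],
    [0,0,0,0,0,0],
    [0,0,0,0,0,0],
    [0,0,0,0,0,0],
    [0,0,0,0,0,0],
    [0,0,0,0,0,0]
  ]
}}

```text
clock: 13.27
tcp_pos: [0.4551, 0.0449, 0.2224]
ee_rot: [3.142, 0.0, 1.379]
force: [-0.2, -0.4, -2.1]
opening: 0.028
gripper_force: 50.0
```

```bash
python3 -c "
from h import *
plan([.4553,.0468,.1836],1.3815)"
```

```text
turn first (tool now) [ 0.      0.     -0.0036] then shift [ 0.0125 -0.001   0.2584] | clock 13.2667 pos [0.4551 0.0449 0.2224] rot [3.1416 0.     1.3786] F [-0.1688 -0.3987 -2.0664] op 0.027963787381598257
```

Call:
{"fn": "drive_tool", "kwargs": {
  "deltas": [
    [0.012,-0.001,0,0,0,-0.003],
    [0,0,0,0,0,0],
    [0,0,0.06,0,0,0],
    [0,0,0.06,0,0,0],
    [0,0,0.07,0,0,0],
    [0,0,0.067,0,0,0],
    [0,0,0,0,0,0],
    [0,0,0,0,0,0]
  ]
}}

```text
clock: 13.93
tcp_pos: [0.4546, 0.0468, 0.1828]
ee_rot: [-3.139, 0.0, 1.381]
force: [-0.0, -0.0, -1.1]
opening: 0.0276
gripper_force: 50.0
```

Call:
{"fn": "drive_tool", "kwargs": {
  "deltas": [
    [0,0.033,0,0,0,0],
    [0,0.033,0,0,0,0],
    [0,0.033,0,0,0,0],
    [0,0.033,0,0,0,0],
    [0,0.033,0,0,0,0],
    [0,0.033,0,0,0,0],
    [0,0.033,0,0,0,0],
    [0,0,0,0,0,0]
  ]
}}

```text
clock: 14.6
tcp_pos: [0.4913, 0.0399, 0.1843]
ee_rot: [3.139, -0.001, 1.38]
force: [0.9, 0.7, -1.3]
opening: 0.028
gripper_force: 50.0
```

Call:
{"fn": "drive_tool", "kwargs": {
  "deltas": [
    [0,0,-0.07,0,0,0],
    [0,0,-0.09,0,0,0],
    [0,0,-0.1,0,0,0],
    [-0.05,-0.05,-0.1,0,0,0],
    [-0.22,-0.05,-0.06,0,0,0],
    [-0.24,-0.05,0,0,0,0],
    [-0.24,-0.05,0,0,0,0],
    [-0.24,0,0,0,0,0]
  ]
}}

```text
clock: 15.27
tcp_pos: [0.4304, -0.1008, 0.2481]
ee_rot: [3.14, 0.001, 1.382]
force: [0.1, -0.8, -2.5]
opening: 0.0276
gripper_force: 50.0
```

Call:
{"fn": "drive_tool", "kwargs": {
  "deltas": [
    [-0.24,0,0,0,0,0],
    [-0.05,0,0,0,0,0],
    [0,0,0,0,0,0],
    [0,0,0,0,0,0]
  ]
}}

```text
clock: 15.6
tcp_pos: [0.424, -0.1421, 0.2474]
ee_rot: [3.141, -0.0, 1.381]
force: [-0.4, 1.2, -2.1]
opening: 0.0277
gripper_force: 50.0
```

```bash
sed -i 's/\[(y,int(a)) for y,a in zip(ys\[::4\],v\[::4\])\], //' h.py; python3 -c "
from h import *
im=snapshot('top')[:,:,::-1].copy();cv2.imwrite('pics/t8.png',im);gap(im)
plan([.6304,-.2497,.245],.222)"
```

```text
shoe peak 85.5
fixed peak 85.5
turn first (tool now) [ 0.0005 -0.0012  1.4778] then shift [1.1818 1.0082 0.0154] | clock 15.65 pos [ 0.4242 -0.1412  0.2473] rot [ 3.1408 -0.0006  1.3827] F [-0.5745  0.5642 -2.0846] op 0.027612917879181298
```

The pointers are in line (85.5 and 85.5). I'll take the bar back to the block.

Call:
{"fn": "drive_tool", "kwargs": {
  "deltas": [
    [0,0,0,0,0,0.14],
    [0,0,0,0,0,0.14],
    [0,0,0,0,0,0.14],
    [0,0,0,0,0,0.14],
    [0,0,0,0,0,0.14],
    [0,0,0,0,0,0.14],
    [0,0,0,0,0,0.14],
    [0,0,0,0,0,0.14]
  ]
}}

```text
clock: 16.32
tcp_pos: [0.4244, -0.1403, 0.247]
ee_rot: [-3.141, -0.001, 0.5]
force: [0.9, -0.1, -1.9]
opening: 0.0281
gripper_force: 50.0
```

Call:
{"fn": "drive_tool", "kwargs": {
  "deltas": [
    [0,0,0,0,0,0.14],
    [0,0,0,0,0,0.14],
    [0,0,0,0,0,0.078],
    [0.13,0.111,0,0,0,0],
    [0.13,0.111,0,0,0,0],
    [0.13,0.111,0,0,0,0],
    [0.13,0.111,0,0,0,0],
    [0.13,0.111,0,0,0,0]
  ]
}}

```text
clock: 16.98
tcp_pos: [0.539, -0.2004, 0.2469]
ee_rot: [-3.141, -0.001, 0.224]
force: [-0.3, -0.0, -1.1]
opening: 0.0275
gripper_force: 50.0
```

Call:
{"fn": "drive_tool", "kwargs": {
  "deltas": [
    [0.13,0.111,0,0,0,0],
    [0.13,0.111,0,0,0,0],
    [0.13,0.111,0,0,0,0],
    [0.1,0.08,0,0,0,0],
    [0.04,0.04,0.015,0,0,0],
    [0,0,0,0,0,0],
    [0,0,0,0,0,0],
    [0,0,0,0,0,0]
  ]
}}

```text
clock: 17.65
tcp_pos: [0.6287, -0.25, 0.2445]
ee_rot: [-3.141, 0.001, 0.222]
force: [0.7, -0.8, -1.4]
opening: 0.0279
gripper_force: 50.0
```

Call:
{"fn": "drive_tool", "kwargs": {
  "deltas": [
    [0,0,0,0,0,0],
    [0,0,0,0,0,0],
    [0,0,0,0,0,0],
    [0,0,0,0,0,0]
  ]
}}

```text
clock: 17.98
tcp_pos: [0.6292, -0.2514, 0.2449]
ee_rot: [3.141, -0.0, 0.22]
force: [-0.4, 0.1, -0.3]
opening: 0.0279
gripper_force: 50.0
```

```bash
python3 -c "
from h import *
plan([.6304,-.2497,.1065],.222)"
```

```text
turn first (tool now) [ 0.0003 -0.0003 -0.0022] then shift [ 0.0106 -0.0093  0.9229] | clock 17.9833 pos [ 0.6292 -0.2514  0.2449] rot [ 3.1413 -0.0002  0.2203] F [-0.4424  0.0946 -0.3353] op 0.02788913024336898
```

Call:
{"fn": "drive_tool", "kwargs": {
  "deltas": [
    [0.01,-0.01,0,0,0,0],
    [0,0,0.1,0,0,0],
    [0,0,0.1,0,0,0],
    [0,0,0.1,0,0,0],
    [0,0,0.04,0,0,0],
    [0,0,0,0,0,0],
    [0,0,0,0,0,0],
    [0,0,0,0,0,0]
  ]
}}

```text
clock: 18.65
tcp_pos: [0.6312, -0.2498, 0.1947]
ee_rot: [3.141, -0.001, 0.22]
force: [0.0, -0.4, -1.1]
opening: 0.0281
gripper_force: 50.0
```

```bash
python3 -c "
from h import *
plan([.6304,-.2497,.1065],.222)
p=get_state()['tcp_pos'];print((proj('side',p-[0,0,.0965])-[300,220])*7)
s=snapshot('side')[:,:,::-1]
cv2.imwrite('pics/z9.png',cv2.resize(s[220:305,300:400],None,fx=7,fy=7,interpolation=cv2.INTER_CUBIC))"
```

```text
turn first (tool now) [ 0.001  -0.0019 -0.0021] then shift [-0.0054 -0.0019  0.5878] | clock 18.65 pos [ 0.6312 -0.2498  0.1947] rot [ 3.1408 -0.0015  0.2203] F [ 0.0473 -0.3929 -1.0715] op 0.028081213989258787
[[336.3636 521.9147]]
```

View pics/z9.png

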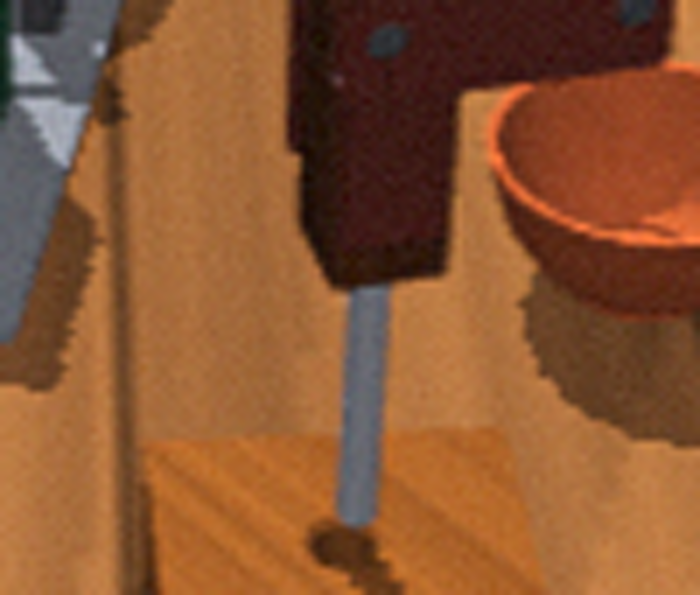

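The tip is at about (357,522) in the crop and the hole's dark mouth is around (340,545), its right side merged with the shadow. So the tip looks about 3 mm too far in +x. I'll check the hole's position and the shank's tilt numerically.

```bash
python3 -c "
from h import *
im=cv2.imread('pics/z9.png')
g=cv2.cvtColor(im,6)
for r in (528,536,545,553,560): print(r,list(zip(range(296,400,6),g[r,296:400:6])))
f=lambda c:onz('side',np.array([c])/7+(300,220),.09)
print('hole',f((340,545)),f((344,545)))
p=get_state()['tcp_pos']
print('shank top pred',(proj('side',p-[0,0,.0165])-[300,220])*7)
c=f((357,520));print(c, onz('side',np.array([[357,520]])/7+(300,220),.0982))
for r in (310,350,400,450,500):
  print(r,[int(v) for v in im[r,330:410:4,0]])
"
```

```text
528 [(296, np.uint8(125)), (302, np.uint8(119)), (308, np.uint8(98)), (314, np.uint8(81)), (320, np.uint8(81)), (326, np.uint8(78)), (332, np.uint8(68)), (338, np.uint8(65)), (344, np.uint8(67)), (350, np.uint8(71)), (356, np.uint8(78)), (362, np.uint8(83)), (368, np.uint8(87)), (374, np.uint8(103)), (380, np.uint8(116)), (386, np.uint8(122)), (392, np.uint8(118)), (398, np.uint8(114))]
536 [(296, np.uint8(125)), (302, np.uint8(117)), (308, np.uint8(90)), (314, np.uint8(63)), (320, np.uint8(49)), (326, np.uint8(45)), (332, np.uint8(53)), (338, np.uint8(58)), (344, np.uint8(58)), (350, np.uint8(54)), (356, np.uint8(54)), (362, np.uint8(59)), (368, np.uint8(69)), (374, np.uint8(87)), (380, np.uint8(104)), (386, np.uint8(115)), (392, np.uint8(119)), (398, np.uint8(122))]
545 [(296, np.uint8(123)), (302, np.uint8(109)), (308, np.uint8(79)), (314, np.uint8(48)), (320, np.uint8(39)), (326, np.uint8(52)), (332, np.uint8(54)), (338, np.uint8(59)), (344, np.uint8(59)), (350, np.uint8(61)), (356, np.uint8(58)), (362, np.uint8(48)), (368, np.uint8(47)), (374, np.uint8(69)), (380, np.uint8(102))
[... 763 characters left out ...]
, np.uint8(84)), (386, np.uint8(100)), (392, np.uint8(120)), (398, np.uint8(130))]
hole [[ 0.6326 -0.2487  0.09  ]] [[ 0.6335 -0.2487  0.09  ]]
shank top pred [[352.0692 246.92  ]]
[[ 0.6373 -0.2399  0.09  ]] [[ 0.6362 -0.2492  0.0982]]
310 [61, 60, 64, 73, 84, 92, 100, 108, 113, 113, 113, 111, 109, 102, 94, 78, 66, 62, 66, 65]
350 [69, 67, 64, 75, 91, 98, 104, 110, 112, 110, 111, 110, 104, 90, 77, 64, 60, 62, 66, 64]
400 [58, 67, 79, 100, 115, 113, 107, 110, 110, 107, 107, 107, 101, 88, 74, 62, 60, 60, 63, 66]
450 [33, 45, 63, 87, 105, 112, 111, 108, 108, 111, 106, 94, 81, 64, 49, 39, 39, 41, 44, 47]
500 [53, 71, 81, 97, 110, 116, 114, 107, 105, 110, 105, 91, 65, 43, 39, 38, 39, 38, 37, 39]
```

The hole is at x = 0.633 and the tip at x = 0.636 in the same view, so I'll shift about -2.7 mm and lower.

Call:
{"fn": "drive_tool", "kwargs": {
  "deltas": [
    [-0.018,-0.004,0,0,0,0],
    [0,0,0,0,0,0],
    [0,0,0,0,0,0],
    [0,0,0.04,0,0,0],
    [0,0,0.04,0,0,0],
    [0,0,0.04,0,0,0],
    [0,0,0,0,0,0],
    [0,0,0,0,0,0]
  ]
}}

```text
clock: 19.37
tcp_pos: [0.6275, -0.2494, 0.1746]
ee_rot: [-3.141, 0.001, 0.221]
force: [-0.1, 0.4, -1.2]
opening: 0.028
gripper_force: 50.0
```

```bash
python3 -c "
from h import *
plan([.6285,-.2497,.1065],.222)"
```

```text
turn first (tool now) [-0.0012  0.0015 -0.0018] then shift [0.0063 0.0035 0.4543] | clock 19.3667 pos [ 0.6275 -0.2494  0.1746] rot [-3.1407  0.0011  0.2206] F [-0.0991  0.3997 -1.1679] op 0.028028783812146046
```

It is in the hole and free. I'll lower fully.

Call:
{"fn": "drive_tool", "kwargs": {
  "deltas": [
    [0.003,0,0.08,0,0,0],
    [0,0,0.08,0,0,0],
    [0,0,0.08,0,0,0],
    [0,0,0.08,0,0,0],
    [0,0,0.08,0,0,0],
    [0,0,0.035,0,0,0],
    [0,0,0,0,0,0],
    [0,0,0,0,0,0]
  ]
}}

```text
clock: 20.03
tcp_pos: [0.628, -0.2495, 0.1099]
ee_rot: [-3.141, 0.001, 0.22]
force: [-0.2, 0.4, -1.6]
opening: 0.0276
gripper_force: 50.0
```

```bash
python3 -c "
from h import *
plan([.6285,-.2497,.1065],.222)"
```

```text
turn first (tool now) [-0.0006  0.001  -0.002 ] then shift [0.0028 0.0018 0.0224] | clock 20.0333 pos [ 0.628  -0.2495  0.1099] rot [-3.1412  0.0008  0.2204] F [-0.1725  0.4068 -1.5626] op 0.02758178766852904
```

Call:
{"fn": "drive_tool", "kwargs": {
  "deltas": [
    [0,0,0.01,0,0,0],
    [0,0,0.01,0,0,0],
    [0,0,0,0,0,0],
    [0,0,0,0,0,0],
    [0,0,0,0,0,0]
  ]
}}

```text
clock: 20.45
tcp_pos: [0.6284, -0.2498, 0.1077]
ee_rot: [3.141, -0.0, 0.22]
force: [-0.1, 0.2, -1.1]
opening: 0.0279
gripper_force: 50.0
```

Call:
{"fn": "drive_tool", "kwargs": {
  "deltas": [
    [0,0,0,0,0,0],
    [0,0,0,0,0,0],
    [0,0,0,0,0,0],
    [0,0,0,0,0,0],
    [0,0,0,0,0,0],
    [0,0,0,0,0,0],
    [0,0,0,0,0,0],
    [0,0,0,0,0,0]
  ],
  "grip": 1
}}

```text
clock: 21.12
tcp_pos: [0.6282, -0.2496, 0.1073]
ee_rot: [3.142, -0.0, 0.22]
force: [-0.1, -0.1, -0.7]
opening: 0.0777
gripper_force: 0.0
```

Call:
{"fn": "drive_tool", "kwargs": {
  "deltas": [
    [0,0,-0.1,0,0,0],
    [0,0,-0.15,0,0,0],
    [0,0,-0.2,0,0,0],
    [0,0,-0.2,0,0,0],
    [0,0,-0.2,0,0,0],
    [-0.2,0,0,0,0,0],
    [-0.2,0,0,0,0,0],
    [-0.2,0,0,0,0,0]
  ]
}}

```text
clock: 21.78
tcp_pos: [0.5398, -0.2693, 0.2354]
ee_rot: [3.141, -0.001, 0.221]
force: [-0.0, -0.0, -0.1]
opening: 0.0878
gripper_force: 0.0
```

Call:
{"fn": "drive_tool", "kwargs": {
  "deltas": [
    [-0.2,0,0,0,0,0],
    [-0.2,0,0,0,0,0],
    [0,0,0,0,0,0],
    [0,0,0,0,0,0],
    [0,0,0,0,0,0],
    [0,0,0,0,0,0]
  ]
}}

```text
clock: 22.28
tcp_pos: [0.4833, -0.2817, 0.235]
ee_rot: [-3.142, -0.001, 0.222]
force: [0.5, -0.1, -0.5]
opening: 0.0879
gripper_force: 0.0
```

```bash
python3 -c "
from h import *
im=snapshot('top')[:,:,::-1].copy();gap(im);s=snapshot('side')[:,:,::-1]
r=lambda im,x0,y0,w,h,f:cv2.resize(im[y0:y0+h,x0:x0+w],None,fx=f,fy=f,interpolation=cv2.INTER_CUBIC)
cv2.imwrite('pics/z10.png',np.hstack([r(s,200,100,240,300,2)[:400],r(im,260,130,160,200,2)]))
a=cv2.imread('pics/side0.png');d=cv2.absdiff(a,np.ascontiguousarray(s)).max(2)
for n,(x0,y0,w,h) in dict(bar=(335,255,30,50),bowl=(365,225,55,45),jar=(230,290,50,60),vase=(265,118,50,62)).items(): print(n,(d[y0:y0+h,x0:x0+w]>40).mean())"
```

```text
shoe peak 85.5
fixed peak 85.5
bar 0.106
bowl 0.0
jar 0.0
vase 0.06903225806451613
```

View pics/z10.png

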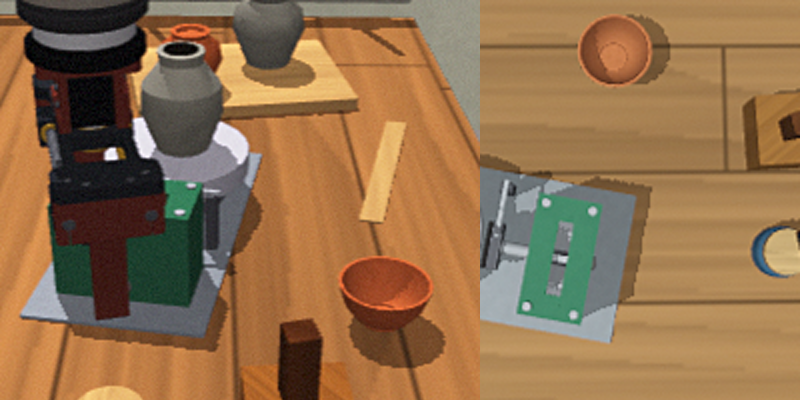

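The bar stands upright with its top at (350,264), the same as at the start, so it is fully down. The pointers are in line and the bystanders are where they were.

```bash
python3 -c "
from bench import *
print(sign_off())"
```

```text
the job is handed in; nothing more can be done
None
```

I turned the star wheel three teeth, so the brake shoe's pointer is in line with the fixed pointer. The bar is back upright and fully down in its block, nothing else was moved, and the job was handed in at about 22 s.

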